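# Fish the label template out of the gap beside the printer

## Robot

A 6-joint arm with a two-finger parallel gripper is mounted at the origin on a cart in front of the work surface, level with it; the furniture and walls round the work are solid. World frame = base frame: x ahead of the robot, y to its left, z up, the work surface at z = 0. Lengths are in mm, angles in rad, forces in N, time in s.
With the tool pointing down it reaches from about 350 to 775 mm from the base axis. Payload 7.3 kg.
Tool frame: the origin (TCP) lies at the very end of the fingers, on their centre line; the grasp point (between the pads) lies 19 mm behind it; z points along the fingers, y is the line along which they close (so a half turn about z gives the same grasp; the last joint's range is limited). The gripper opens to 92 mm and grips with 3 to 60 N. Pads are 19 mm wide; open, the fingers measure 130 mm over their backs; the gripper's body (75 mm by 190 mm) begins 47 mm behind the grasp point.
Start: joints at [1.16, 0.342, 1.524, -0, 1.275, -0.146], TCP at [137.385, 506.725, 226.741] pointing down, gripper open.
Joint ranges: [-2.53, 2.53], [-0.77, 2.02], [0.04, 2.7], [-1, 4.14], [0.28, 2.66], [-3.11, 3.11]. Speed limits (rad/s): [2.57, 2.57, 3.14, 3.14, 3.14, 3.14].

## Interface

Orientations are given as [roll, pitch, yaw] about the fixed x, y, z axes, in that order (R = Rz(yaw) Ry(pitch) Rx(roll)).
In Python, from plant import get_obs, vision, workorder gives the robot as it stands.
- The arm moves only by the shell command python3 -m pendant 'ROWS' [OPENING]. ROWS is a JSON object of lists of equal length, an entry for each row: "dp": the shift along the tool's x, y, z in m, a list of three; "rotation": the turn, a rotation vector about the tool's x, y, z in rad, a list of three. A call has 1 to 8 rows; each row is the pose to reach, as a shift and turn from the pose commanded when the call began, along the tool's axes at that moment; what a row does not reach only later rows make up. A row lasts 1/8 s, in which the tool goes at most 62.5 mm and 10.7 degrees, less where a joint would pass 70% of its speed; a pose out of reach is approached as far as the arm can. A call with a gripper value outside its range is refused whole. OPENING is the finger opening in m, from 0 to 0.0918, set as the call begins (- or left out, the last holds). The fingers move at their own pace and stop on an object; the grip force is fixed at half the most. Time passes only in rows, so rows that repeat a pose let the fingers close. It gives the time, the measured TCP pose, the force, the opening and the grip force at its end, in the units of the state.
- get_obs(): the state, without advancing time (a new reading comes with each control period).
- vision.capture(name): name is "side" or "top" or "wrist"; returns a dict with "pixels" (420x560x3 uint8, red, green, blue), "vfov" (degrees; the focal length in pixels is half the picture's height over the tangent of half this angle, whatever the lens; pixels are square), "cx", "cy" (the principal point, pixels), "pose" (4x4, takes a point from camera to world coordinates); the wrist camera has in their place "T_tool_cam" (4x4, takes a point from camera to tool coordinates, whose origin is the TCP and whose axes are the flange's). Camera axes: x right, y up, looking along -z (the intrinsics and any distortion apply to the point x, -y, -z); pixel columns grow to the right and rows downward; lengths in mm; the calibration is good to about 2 mm. A picture is of the moment at which its call begins: read the wrist's pose just before it. There is no depth.
- workorder.close_job(): hands the job in; it is judged then, once.
The state is a dict: "time": time; "joint_positions": joint angles; "dq": joint speeds; "tau": joint torques, N m; "tool_pos": TCP position; "tcp_rot": TCP orientation; "contact_force": force on the tool from outside, world axes, zero at the start; "moment": the same for the moment, N m; "grip_width": finger opening in mm; "finger_force": force on a finger pad.
Only numpy, scipy, OpenCV 4.12 (cv2) and the standard library are available. Lean on these libraries where they do the work, as an engineer would, in place of code of your own. Each camera call takes 0.05 s, during which the arm holds its last target. There are 200 camera calls.

## Task

The yellow acrylic label template has slid into the narrow gap between the label printer and the blue drawer cabinet. Take the bent rod from its rack, feel its ball end into the hole near the template's front end and, pressing only lightly because the acrylic is brittle, draw the template out of the front of the gap until 5 to 9 cm of it stick out, still on its edge. Then hang the rod back in its rack; keep fingers and arm off the template and leave the things around alone.

Things in the scene. Friction and masses are not known exactly. Their poses are not given: they have to be found in the camera images.
- template: yellow acrylic plate, 150 x 6 x 45 mm high, 0.11 kg, on its long edge in the gap, a little askew along the cabinet's wall (ends 0 to 5 mm off it), far end within 6 mm of the power strip: nothing fits behind. Origin: centre of its underside; x along it into the gap, y across the gap to the printer, z up; faces at y = +3 and -3 mm. The brittle acrylic bears no more than 9 N from the rod.
- template_front (a point): middle of the template's near short edge, 22.5 mm up; axes as the template's. At the start 32 to 36 mm inside the mouth of the gap.
- printer: grey and white bench label printer, fixed, 182 long (x) x 150 wide (y) x 108 mm high, left of the gap; origin at the centre of its underside, front to -x, y to its left.
- template_hole (a point): centre of the round 11 mm hole through the template, 18 mm behind its near edge and 22.5 mm up, mid thickness; axes as the template's.
- gap_mouth (a point): bench point amid the gap's open front end; x runs into the gap along the printer's side, y to the printer, z up. Printer's wall at y = +17.5 mm; wall of the blue drawer cabinet (fixed, 182 x 160 x 112 mm, its pose not given) at about y = -17.5 mm, up to 2.3 degrees out of parallel. Gap open above and in front, 35 mm wide, 186 long; walls 108 and 112 high.
- power_strip: aluminium power strip with round white sockets, fixed, 46 x 376 x 62 mm, across the back; closes the far end of the gap. Origin at the centre of its underside.
- rod: bent steel rod, 0.12 kg, hanging in the rack's fork by its collar (disc 26 mm wide, 4 thick). Origin: centre of the collar's underside; z up. Orange handle 20 x 20 mm square, 4 to 72 mm above the origin. Shank 6 mm thick, down to 125 mm below, its end bent to -y and carrying a ball 12 mm thick, centred 9 mm off the axis: along y the bent end spans +3 to -15 mm.
- rod_tip (a point): foremost point of the ball, [0, -15, -125] mm in the rod's frame, same axes. The ball sinks about 3.5 mm into the template's hole and only while it is pressed: below about 1.5 N it rides out of the hole when pulled. Pull and any load up or down add to the press. Held rod and arm give about 4 N per mm pressed.
- rack: grey steel stand, fixed, on the brown 3 mm board; origin on the board under the fork's mouth, x away from the fork's open front; base plate 110 x 90 x 8 mm. The two prongs are 6 mm thick, tops at 150 mm; the slot between them is 10 mm wide, x = 0 to 39 mm, flared at its front (-x). Nothing stands above the fork.
- rack_seat (a point): on top of the fork, mid slot, x = 20 mm from the fork's mouth: about here (within 6 mm along x) the rod's origin rests when it hangs; axes as the rack's.
- tape_black: black tape roll lying flat, 60 mm across, 18 mm high, loose; origin at the centre of its underside. Leave it alone.
- snap_cutter: yellow snap-off cutter lying flat, 22 x 156 x 15 mm, loose; origin at the centre of its underside. Leave it alone.
- bead_jar: clear jar of beads, 57 mm across, 75 mm high, loose; origin at the centre of its underside. Leave it alone.

How it is judged:
By the outcome, as a careful person would: the job done as asked, in the order asked, and still so for the second after the job is handed in, with the robot touching nothing.
It also fails if it takes over 72 s, if anything falls off the work surface, if the arm or the gripper's body presses on something with over 40 N, if the wrist force passes 120 N, or if a joint passes its speed limit or range.

## Working session

There is one attempt and no reset: what is moved stays moved. The work goes in short steps, Python scripts to look and compute and a shell command to move; the robot and the scene stay as the last step left them, time stands still between calls to the robot, and variables do not carry over. Pictures are saved under pics/ and viewed, at most 10 in all, crops included, and the job is handed in when it is done.

```bash
ls; mkdir -p pics; python3 - <<'E'
from plant import get_obs, vision
import cv2,numpy as np
print(get_obs())
for n in("top","side"):
    c=vision.capture(n); print(n,{k:(v if k!="pixels" else 0) for k,v in c.items()})
    cv2.imwrite(f"pics/{n}0.png",cv2.resize(c["pixels"][:,:,::-1],(800,600),interpolation=cv2.INTER_CUBIC))
    np.save(f"{n}0.npy",c["pixels"])
E
```

```text
pics
{'time': 0.0, 'joint_positions': array([ 1.16002945e+00,  3.42740645e-01,  1.52499546e+00,  1.29172859e-05,
        1.27539183e+00, -1.45991467e-01]), 'dq': array([ 0.00054993, -0.00185556,  0.00015961, -0.00035435,  0.00040666,
        0.00014539]), 'tau': array([ 1.07828469e-03, -4.31253612e+01, -2.44220495e+01,  7.16891815e-02,
        5.60832547e-02, -9.79618085e-05]), 'tool_pos': array([137.19962379, 506.34671723, 226.04318121]), 'tcp_rot': array([-3.14007550e+00, -2.35563846e-04,  2.87681330e+00]), 'contact_force': array([-0.10170032,  0.07341144, -0.09533229]), 'moment': array([-0.0100204 , -0.00869443,  0.02396499]), 'finger_force': 0.0, 'grip_width': 91.99384366758004}
top {'pixels': 0, 'vfov': 57.27960791981375, 'cx': 279.8121928646233, 'cy': 211.252642631992, 'pose': array([[-1.35034005e-03,  9.84634215e-01, -1.74624279e-01,
         3.92350503e+02],
       [-9.99998200e-01, -1.09688215e-03,  1.54795154e-03,
         6.36496058e+01],
       [ 1.33262379e-03,  1.74626055e-01,  9.84633924e-01,
         1.08088152e+03],
       [ 0.00000000e+00,  0.00000000e+00,  0.00000000e+00,
         1.00000000e+00]])}
side {'pixels': 0, 'vfov': 52.58863333441944, 'cx': 275.87791515981667, 'cy': 206.64304179526067, 'pose': array([[ 9.22211774e-01,  2.24411669e-01, -3.14904505e-01,
         2.77701925e+02],
       [-3.86364205e-01,  5.67934213e-01, -7.26755413e-01,
        -6.40470651e+02],
       [ 1.57526472e-02,  7.91890227e-01,  6.10460254e-01,
         7.00410341e+02],
       [ 0.00000000e+00,  0.00000000e+00,  0.00000000e+00,
         1.00000000e+00]])}
```

View pics/top0.png

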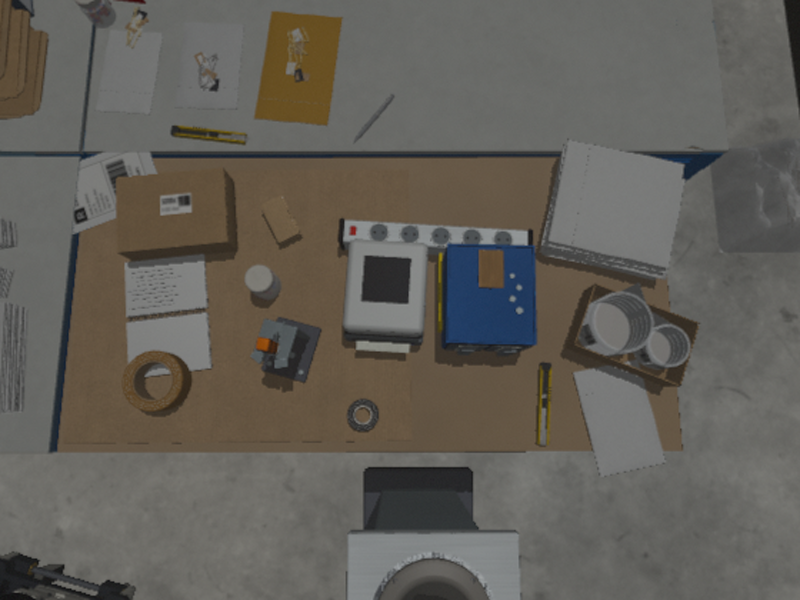

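View pics/side0.png

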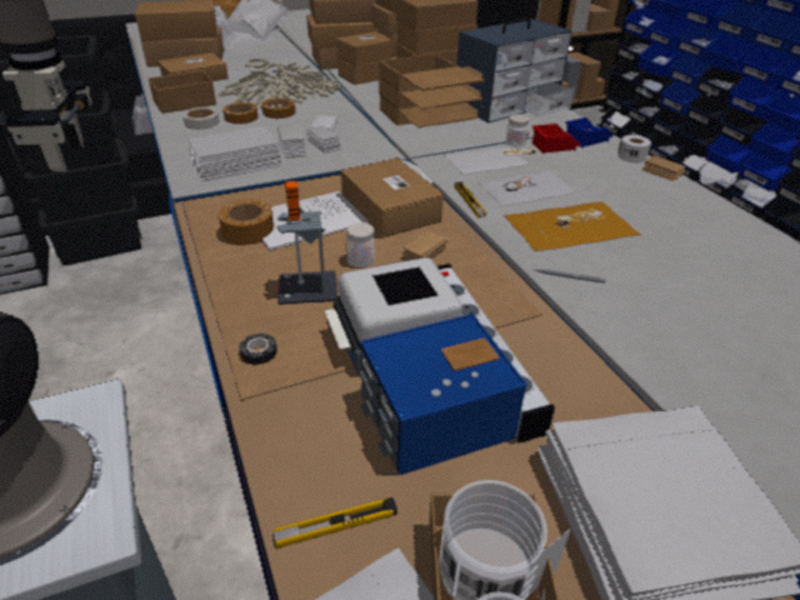

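The top view shows the printer at (385,290), the cabinet at (490,295) and the yellow template at (441,290) against the cabinet wall. The rod's orange handle is at (265,345) on the rack at (290,350). Next I'll get rough world positions and the wrist camera geometry.

```bash
cat > h.py <<'E'
import numpy as np, cv2
from scipy.spatial.transform import Rotation as R
from plant import get_obs, vision
def tool(o):
    T=np.eye(4);T[:3,:3]=R.from_euler('xyz',o['tcp_rot']).as_matrix();T[:3,3]=o['tool_pos'];return T
def cap(n):
    o=get_obs();c=vision.capture(n)
    c['P']=c['pose'] if 'pose' in c else tool(o)@c['T_tool_cam']
    c['f']=c['pixels'].shape[0]/2/np.tan(np.radians(c['vfov']/2));return c
def ray(c,u,v):
    d=c['P'][:3,:3]@np.array([(u-c['cx'])/c['f'],-(v-c['cy'])/c['f'],-1.]);return c['P'][:3,3],d
def atz(c,u,v,z):
    o,d=ray(c,u,v);return o+d*(z-o[2])/d[2]
def proj(c,p):
    q=c['P'][:3,:3].T@(np.asarray(p,float)-c['P'][:3,3]);return np.array([c['cx']-c['f']*q[0]/q[2],c['cy']+c['f']*q[1]/q[2]])
def togo(p,rpy):
    """shift in tool axes (m) and rotvec from present measured pose to the world pose"""
    T=tool(get_obs());return np.round(T[:3,:3].T@(np.array(p)-T[:3,3])/1000,4),np.round((R.from_matrix(T[:3,:3]).inv()*R.from_euler('xyz',rpy)).as_rotvec(),4)
def crop(c,u0,v0,w,h,k,name):
    im=c['pixels'][v0:v0+h,u0:u0+w,::-1];cv2.imwrite(name,cv2.resize(im,None,fx=k,fy=k,interpolation=cv2.INTER_CUBIC))
def tri(l):
    A=0;b=0
    for c,u,v in l:
        o,d=ray(c,u,v);d=d/np.linalg.norm(d);M=np.eye(3)-np.outer(d,d);A=A+M;b=b+M@o
    return np.linalg.solve(A,b)
E
python3 - <<'E'
from h import *
c=cap('top');w=cap('wrist');s=cap('side')
k=.7
print('handle top', atz(c,265*k,345*k,220)); print('tri',tri([(c,265*k,344*k),(s,292*k,184*k)]))
for n,u,v,z in [('plate a',295,318,11),('plate b',321,324,11),('plate c',301,381,11),('plate d',266,370,11),('tape',363,415,18),('cutter',544,404,15),('jar',262,280,75),('prn fl',343,330,100),('prn fr',423,332,100),('prn bl',347,243,108),('prn br',427,243,108),('cab fl',443,345,112),('cab bl',445,246,112),('tmpl f',441,328,45),('tmpl b',441,252,45)]:
    print(n,atz(c,u*k,v*k,z).round())
print(w['T_tool_cam'].round(3),w['vfov'],w['cx'],w['cy'])
a=c['pixels'][210:280,165:240,::-1];b=c['pixels'][155:260,230:385,::-1]
A=cv2.resize(a,(300,280),interpolation=2);B=cv2.resize(b,(465,315),interpolation=2)
d=s['pixels'][115:220,180:255,::-1];D=cv2.resize(d,(210,294),interpolation=2)
I=np.zeros((600,800,3),np.uint8);I[:280,:300]=A;I[285:,:465]=B;I[:294,310:520]=D
cv2.imwrite('pics/m1.png',I)
E
```

```text
handle top [476.39928116 273.80909047 220.        ]
tri [480.01721048 272.60129889 223.41492601]
plate a [550. 268.  11.]
plate b [538. 217.  11.]
plate c [427. 253.  11.]
plate d [448. 321.  11.]
tape [363. 132.  18.]
cutter [ 383. -213.   15.]
jar [612. 320.  75.]
prn fl [515. 164. 100.]
prn fr [511.  20. 100.]
prn bl [674. 159. 108.]
prn br [674.  12. 108.]
cab fl [487. -14. 112.]
cab bl [667. -21. 112.]
tmpl f [525. -16.  45.]
tmpl b [674. -18.  45.]
[[ 1.0000e-03  9.5400e-01  3.0100e-01  8.2115e+01]
 [ 1.0000e+00 -1.0000e-03  0.0000e+00  6.4800e-01]
 [ 1.0000e-03  3.0100e-01 -9.5400e-01 -1.5882e+02]
 [ 0.0000e+00  0.0000e+00  0.0000e+00  1.0000e+00]] 62.22157700321643 275.78173326562876 213.79855353888559
```

View pics/m1.png

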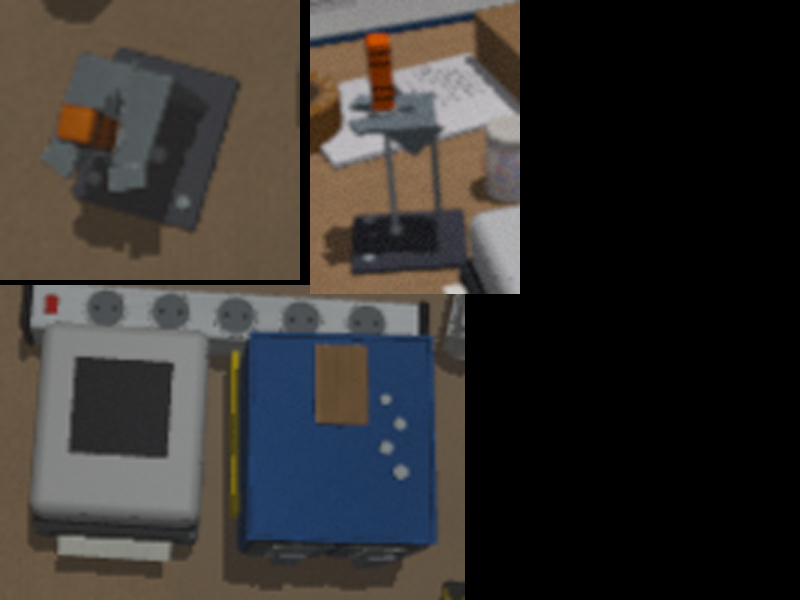

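The crop shows the fork opening toward the robot and slightly left: prong tips are at (60,158) and (127,178), and the handle is at (80,125). The template shows at (236,430), against the cabinet wall. The gripper yaw already suits the rack, so I'll move above it for a wrist view.

```bash
python3 -m pendant '{"dp":[[-0.01,-0.004,-0.06],[-0.06,-0.021,-0.104],[-0.115,-0.04,-0.104],[-0.17,-0.06,-0.104],[-0.225,-0.079,-0.104],[-0.28,-0.098,-0.104],[-0.335,-0.118,-0.104],[-0.39,-0.137,-0.104]],"rotation":[[0,0,0],[0,0,0],[0,0,0],[0,0,0],[0,0,0],[0,0,0],[0,0,0],[0,0,0]]}'
python3 -m pendant '{"dp":[[0,0,0]],"rotation":[[0,0,0]]}'
python3 - <<'E'
from h import *
w=cap('wrist');o=get_obs();print(o['tool_pos'],o['tcp_rot'],o['time'])
import pickle;pickle.dump(w,open('w1.pkl','wb'))
cv2.imwrite('pics/w1.png',cv2.resize(w['pixels'][:,:,::-1],(800,600),interpolation=2))
E
```

```text
time: 1.25
tool_pos: [479.3, 271.1, 330.7]
tcp_rot: [3.141, -0.0, 2.877]
contact_force: [1.1, 0.4, -0.1]
grip_width: 92.1
finger_force: 0.0
time: 1.38
tool_pos: [480.5, 269.8, 329.6]
tcp_rot: [-3.14, -0.001, 2.871]
contact_force: [0.3, 0.9, -0.0]
grip_width: 91.7
finger_force: 0.0
[478.8355039  271.23363156 329.87624853] [-3.14085324e+00 -1.38653115e-03  2.87353792e+00] 1.425
```

View pics/w1.png

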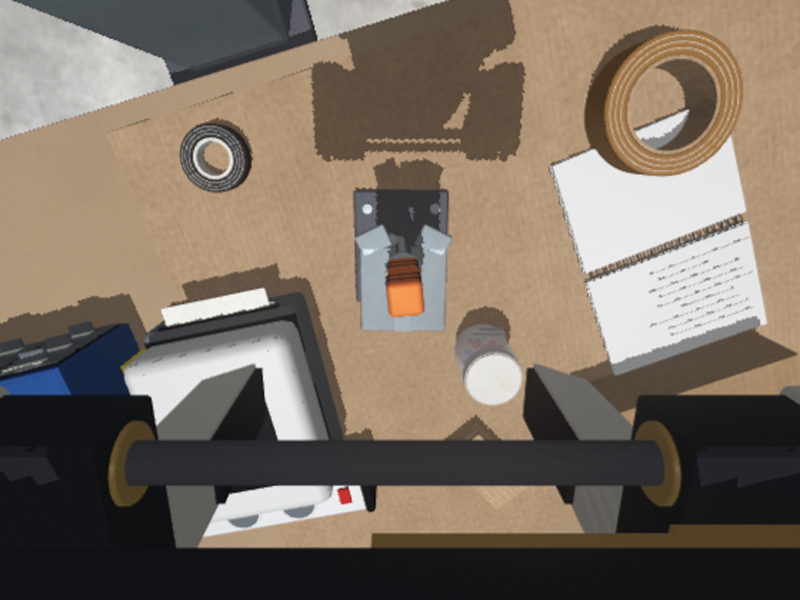

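The wrist view shows the rack fork at (402,280), nearly aligned with the image, and the bright top of the handle at about (405,298). I'll enlarge that.

```bash
python3 - <<'E'
import pickle;from h import *
w=pickle.load(open('w1.pkl','rb'));print(w['pixels'].shape)
crop(w,240,125,80,112,5,'pics/w1c.png')
s=cap('side')
a=cv2.imread('pics/w1c.png');b=cv2.resize(s['pixels'][165:225,185:240,::-1],None,fx=7,fy=7,interpolation=2)
I=np.zeros((560,790,3),np.uint8);I[:,:400]=a;I[:420,402:402+385]=b;cv2.imwrite('pics/w1c.png',I)
E
```

```text
(420, 560, 3)
```

View pics/w1c.png

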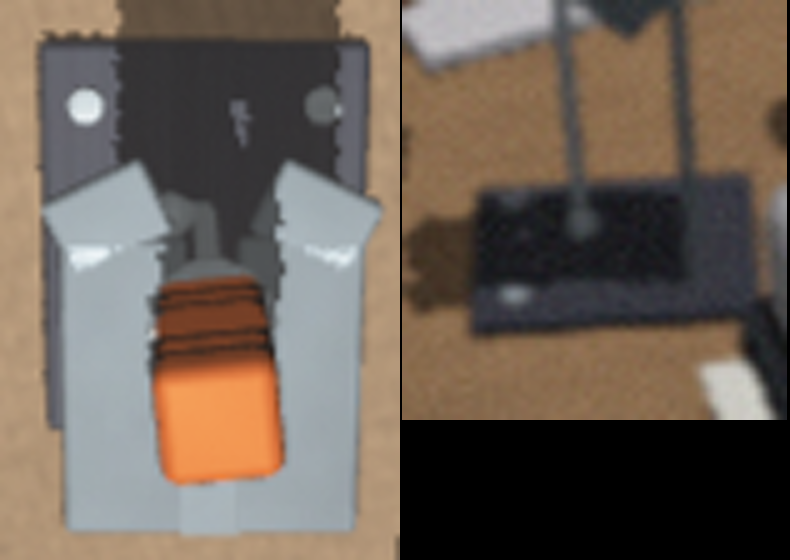

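The ball end shows at crop (178,210), left of the shank, so rod −y is roughly tool −y. The handle top corners are (155,372), (272,363), (170,482) and (283,468).

```bash
python3 - <<'E'
import pickle;from h import *
w=pickle.load(open('w1.pkl','rb'))
g=lambda x,y,z:atz(w,240+x/5-.4,125+y/5-.4,z)
c=[g(*p,225) for p in [(153,370),(274,361),(169,484),(285,469)]]
for a in c:print(a.round(1))
an=lambda d:np.degrees(np.arctan2(d[1],d[0]))
print('centre',np.mean(c,0),'yaws',an(c[1]-c[0])-90,an(c[3]-c[2])-90,an(c[2]-c[0]),an(c[3]-c[1]),np.linalg.norm(c[1]-c[0]),np.linalg.norm(c[2]-c[0]))
s=g(206,262,100);b=g(178,210,28);print('ball',b)
# rack: prongs z=153
L=[g(67,525,153),g(66,265,153)];Rr=[g(353,525,153),g(356,265,153)]
print('rack yaw',an(L[0]-L[1]),an(Rr[0]-Rr[1]))
for q in [(165,232),(277,212),(45,212),(380,212),(140,162),(285,162),(182,530),(236,530),(182,490),(236,485)]: print(q,g(*q,153).round(1))
P=[g(*p,11) for p in [(42,42),(366,42),(52,427)]]
for p in P:print(p.round(1))
print('plate yaw',an(P[2]-P[0]),an(P[1]-P[0])-90)
o=w['P'][:3,3];print(o)
E
```

```text
[468.4 269.  225. ]
[472.  287.6 225. ]
[487.2 266.4 225. ]
[489.7 284.9 225. ]
centre [479.33471812 276.95843225 225.        ] yaws -10.999440066344789 -7.617113025461919 -7.970520013895406 -8.884144485782434 18.981050351247962 19.007682689830265
ball [477.63875575 269.75043594  28.        ]
rack yaw -16.348252962867708 -14.346861612833187
(165, 232) [460.5 272.3 153. ]
(277, 212) [462.5 294.3 153. ]
(45, 212) [450.5 251.  153. ]
(380, 212) [467.8 313.6 153. ]
(140, 162) [446.1 271.4 153. ]
(285, 162) [453.5 298.2 153. ]
(182, 530) [520.9 259.1 153. ]
(236, 530) [523.8 269.8 153. ]
(182, 490) [512.5 261.4 153. ]
(236, 485) [514.4 272.3 153. ]
[427.1 245.8  11. ]
[450.2 329.6  11. ]
[531.2 217.4  11. ]
plate yaw -15.279513668966075 -15.418934949067832
[401.71314145 292.49493633 488.4531048 ]
```

```bash
python3 - <<'E'
from h import *
print(togo([479.3,277,170],[np.pi,0,np.radians(171.1)]))
E
```

```text
(array([-0.0004,  0.0051,  0.1603]), array([-0.0002, -0.0013, -0.1108]))
```

```bash
python3 -m pendant '{"dp":[[0,0.005,0.04],[0,0.005,0.08],[0,0.005,0.12],[0,0.005,0.145],[0,0.005,0.16],[0,0.005,0.16]],"rotation":[[0,0,-0.11],[0,0,-0.11],[0,0,-0.11],[0,0,-0.11],[0,0,-0.11],[0,0,-0.11]]}'
python3 -m pendant '{"dp":[[0,0,0],[0,0,0],[0,0,0],[0,0,0],[0,0,0],[0,0,0],[0,0,0],[0,0,0]],"rotation":[[0,0,0],[0,0,0],[0,0,0],[0,0,0],[0,0,0],[0,0,0],[0,0,0],[0,0,0]]}' 0
python3 - <<'E'
from h import *
print(get_obs())
E
```

```text
time: 2.22
tool_pos: [478.3, 277.9, 170.5]
tcp_rot: [-3.141, -0.001, 2.988]
contact_force: [-0.4, 0.9, 1.2]
grip_width: 91.7
finger_force: 0.0
time: 3.22
tool_pos: [479.2, 277.2, 170.7]
tcp_rot: [-3.142, -0.0, 2.987]
contact_force: [-0.4, -0.8, -0.5]
grip_width: 20.0
finger_force: 30.0
{'time': 3.225, 'joint_positions': array([ 3.86017663e-01,  4.43535163e-01,  1.52933369e+00, -5.77592007e-05,
        1.16878447e+00, -1.03000397e+00]), 'dq': array([-0.00043657,  0.00180022, -0.00058194, -0.0007249 , -0.00077973,
        0.00063289]), 'tau': array([ 1.75296357e-01, -4.70300281e+01, -2.30766696e+01,  9.26788989e-02,
        7.37209409e-02,  8.03396306e-04]), 'tool_pos': array([479.23234722, 277.21363729, 170.69998749]), 'tcp_rot': array([-3.14151585e+00, -2.46461104e-05,  2.98684056e+00]), 'contact_force': array([-0.38679178, -0.77846584, -0.46670185]), 'moment': array([-0.08069267, -0.0075245 ,  0.00907895]), 'finger_force': 29.99502718448639, 'grip_width': 19.998416293398854}
```

```bash
python3 -m pendant '{"dp":[[0,0,-0.004],[0,0,-0.008],[0.01,0.0011,-0.008],[0.025,0.0028,-0.008],[0.04,0.0045,-0.008],[0.055,0.0062,-0.008],[0.07,0.0079,-0.008],[0.07,0.0079,-0.008]],"rotation":[[0,0,0],[0,0,0],[0,0,0],[0,0,0],[0,0,0],[0,0,0],[0,0,0],[0,0,0]]}'
python3 -m pendant '{"dp":[[0,0,-0.04],[0,0,-0.09],[0,0,-0.135],[0,0,-0.135]],"rotation":[[0,0,0],[0,0,0],[0,0,0],[0,0,0]]}'
python3 - <<'E'
from h import *
print(get_obs()['moment'])
print(togo([350,-5,310],[np.pi,0,np.pi]))
E
```

```text
time: 4.22
tool_pos: [410.2, 296.3, 178.9]
tcp_rot: [3.142, -0.0, 2.988]
contact_force: [-0.0, 0.2, -1.3]
grip_width: 20.0
finger_force: 30.0
time: 4.72
tool_pos: [413.0, 296.5, 317.4]
tcp_rot: [3.137, 0.007, 2.987]
contact_force: [-0.2, 1.1, -2.4]
grip_width: 19.9
finger_force: 30.0
[ 0.01075839 -0.02687537  0.03282288]
(array([ 0.0158, -0.3076,  0.0058]), array([ 0.0042,  0.0071, -0.1551]))
```

```bash
python3 - <<'E'
from h import *
print(togo([480,40,320],[np.pi,0,np.pi]))
E
```

```text
(array([-0.1058, -0.243 , -0.003 ]), array([ 0.0042,  0.0071, -0.1551]))
```

```bash
python3 -m pendant '{"dp":[[-0.02,-0.045,-0.003],[-0.04,-0.09,-0.003],[-0.06,-0.14,-0.003],[-0.08,-0.19,-0.003],[-0.106,-0.243,-0.003],[-0.106,-0.243,-0.003],[-0.106,-0.243,-0.003],[-0.106,-0.243,-0.003]],"rotation":[[0,0,-0.05],[0,0,-0.1],[0,0,-0.155],[0,0,-0.155],[0,0,-0.155],[0,0,-0.155],[0,0,-0.155],[0,0,-0.155]]}'
python3 - <<'E'
from h import *
import pickle
w=cap('wrist');o=get_obs();print(o['tool_pos'],o['tcp_rot'],o['time'])
pickle.dump(w,open('w2.pkl','wb'))
cv2.imwrite('pics/w2.png',cv2.resize(w['pixels'][:,:,::-1],(800,600),interpolation=2))
E
```

```text
time: 5.72
tool_pos: [478.2, 40.5, 316.3]
tcp_rot: [3.141, -0.001, -3.14]
contact_force: [0.3, 0.6, -0.5]
grip_width: 19.8
finger_force: 30.0
[478.26551925  40.58612875 316.48067407] [ 3.14132454e+00 -3.27436090e-04 -3.13944262e+00] 5.775
```

View pics/w2.png

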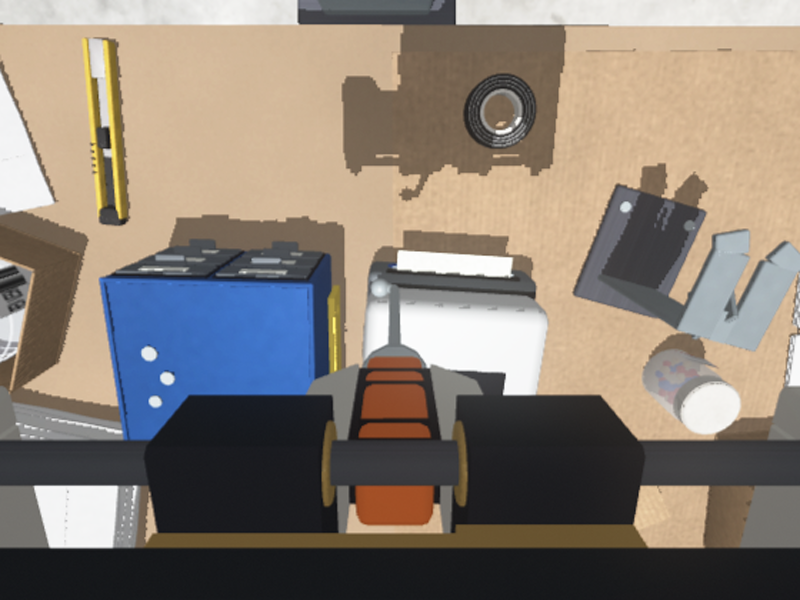

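The ball shows at (379,287), the template's front end at (333,287), and the cabinet and printer edges on either side. I'll enlarge the gap.

```bash
python3 - <<'E'
import pickle;from h import *
w=pickle.load(open('w2.pkl','rb'))
crop(w,195,155,110,100,6,'pics/w2c.png')
T=w['P']@np.linalg.inv(w['T_tool_cam']);print(T.round(3))
print('ball pred crop', (proj(w,(T@[0,-9,142.3,1])[:3])-[195,155])*6)
E
```

```text
[[-1.00000e+00 -2.00000e-03 -1.00000e-03  4.78207e+02]
 [-2.00000e-03  1.00000e+00  0.00000e+00  4.05180e+01]
 [ 1.00000e-03  0.00000e+00 -1.00000e+00  3.16310e+02]
 [ 0.00000e+00  0.00000e+00  0.00000e+00  1.00000e+00]]
ball pred crop [420.77268364 269.24807808]
```

View pics/w2c.png

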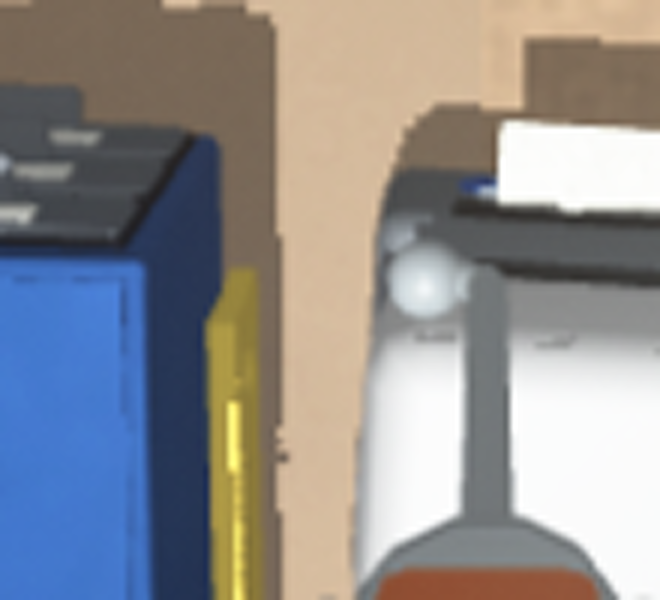

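The template's top front corners are at crop (207,320) and (236,314), and its bottom front corners at (233,270) and (258,268). The ball centre is at (423,281), against a prediction of (421,269).

```bash
python3 - <<'E'
import pickle;from h import *
w=pickle.load(open('w2.pkl','rb'))
g=lambda x,y,z:atz(w,195+x/6-.4,155+y/6-.4,z).round(1)
print('f',w['f'],'cam',w['P'][:3,3])
print('top',g(207,320,45),g(237,314,45),'bot',g(233,270,0),g(258,268,0))
print('top edge R',g(237,314,45),g(249,599,45),'L',g(207,320,45),g(217,599,45),'bot R',g(258,268,0),g(281,599,0))
print('ball',g(423,281,316.3-142.3))
print('cab top front corner',g(147,262,112),'along',g(152,599,112),'bot',g(219,145,0),g(219,140,3))
print('printer bottom L', g(386,185,0), g(356,599,20),g(358,520,80),g(375,340,95))
E
```

```text
f 347.97282013849457 cam [396.373478    40.9484133  475.18605231]
top [524. -19.  45.] [522.7 -12.5  45. ] bot [525.1 -18.6   0. ] [524.6 -12.7   0. ]
top edge R [522.7 -12.5  45. ] [589.3 -12.   45. ] L [524. -19.  45.] [589.3 -19.2  45. ] bot R [524.6 -12.7   0. ] [609.4  -9.6   0. ]
ball [479.6  31.5 174. ]
cab top front corner [493.3 -20.  112. ] along [559.3 -22.1 112. ] bot [495.2 -20.9   0. ] [493.4 -20.4   3. ]
printer bottom L [504.5  17.6   0. ] [600.4  10.3  20. ] [556.  15.  80.] [513.1  19.8  95. ]
```

```bash
python3 -m pendant '{"dp":[[-0.03,-0.017,0],[-0.0624,-0.0335,0],[-0.0624,-0.0335,0.02],[-0.0624,-0.0335,0.05],[-0.0624,-0.0335,0.08],[-0.0624,-0.0335,0.101],[-0.0624,-0.0335,0.101],[-0.0624,-0.0335,0.101]],"rotation":[[0,0,0],[0,0,0],[0,0,0],[0,0,0],[0,0,0],[0,0,0],[0,0,0],[0,0,0]]}'
python3 - <<'E'
from h import *
import pickle
w=cap('wrist')
F=[];M=[]
for i in range(6):
    o=get_obs();F.append(o['contact_force']);M.append(np.r_[o['tool_pos'],o['tcp_rot']]);vision.capture('wrist')
print(np.mean(F,0),np.std(F,0),np.mean(M,0).round(3),np.std(M,0).round(3))
pickle.dump(w,open('w3.pkl','wb'))
crop(w,165,120,180,135,4.4,'pics/w3.png')
E
```

```text
time: 6.78
tool_pos: [541.5, 6.5, 216.7]
tcp_rot: [-3.141, 0.002, -3.14]
contact_force: [-0.6, 0.6, -1.5]
grip_width: 19.9
finger_force: 30.0
[ 0.03743074  0.18933348 -0.9380115 ] [0.56024167 0.30662576 0.19794346] [ 5.41434e+02  6.08900e+00  2.16711e+02 -3.14100e+00  2.00000e-03
 -3.14100e+00] [0.155 0.142 0.248 0.    0.    0.   ]
```

View pics/w3.png

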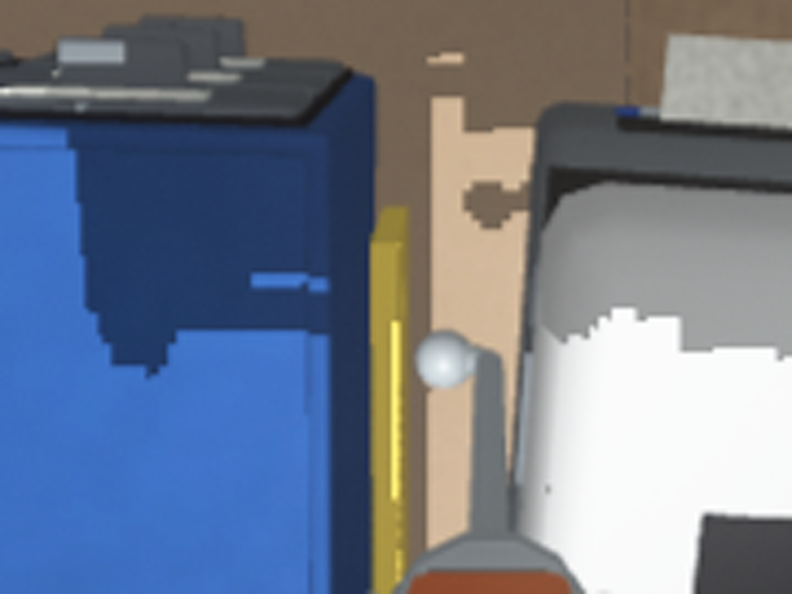

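The ball (445,360) now hangs inside the gap, clear of the template (top front corners (373,242) and (406,238)) and of the printer's edge at about (525,360).

```bash
python3 - <<'E'
import pickle;from h import *
w=pickle.load(open('w3.pkl','rb'))
g=lambda x,y,z:atz(w,165+x/4.4-.4,120+y/4.4-.4,z).round(1)
T=w['P']@np.linalg.inv(w['T_tool_cam']);print(T[:3,3])
print('top',g(373,242,45),g(406,238,45),'bot',g(380,208,0),g(408,205,0))
print('top far',g(373,585,45),g(406,560,45))
print('ball',g(445,360,T[2,3]-142.3),'shad ball?',g(488,207,0))
print('cab',g(330,137,112),g(331,590,112),'bot',g(374,85,0)); print('prn low',g(540,130,0),g(517,440,40),g(517,440,0))
E
```

```text
[541.489246     6.51577218 216.7382363 ]
top [524.7 -18.4  45. ] [523.7 -11.2  45. ] bot [525.1 -20.    0. ] [524.3 -13.1   0. ]
top far [606.2 -20.1  45. ] [599.8 -12.3  45. ]
ball [543.2  -2.   74.4] shad ball? [524.7   6.7   0. ]
cab [493.3 -20.2 112. ] [577.5 -22.5 112. ] bot [495.3 -20.9   0. ]
prn low [505.9  19.3   0. ] [571.9  13.5  40. ] [585.3  14.3   0. ]
```

```bash
python3 -m pendant '{"dp":[[0.0008,0,0.015],[0.0008,0,0.03],[0.0008,0,0.043],[0.0008,0,0.052],[0.0008,0,0.052],[0.0008,0,0.052]],"rotation":[[0,0,0],[0,0,0],[0,0,0],[0,0,0],[0,0,0],[0,0,0]]}'
cat > f.py <<'E'
from h import *
import sys
F=[];M=[];Q=[]
for i in range(int(sys.argv[1])):
    o=get_obs();F.append(o['contact_force']);M.append(np.r_[o['tool_pos'],o['tcp_rot']]);Q.append(o['moment']);vision.capture('side')
print('F',np.mean(F,0).round(2),'se',(np.std(F,0)/len(F)**.5).round(2),'M',np.mean(Q,0).round(3),(np.std(Q,0)/len(F)**.5).round(3),'P',np.mean(M,0).round(2),'t',o['time'])
E
python3 f.py 8
```

```text
time: 7.88
tool_pos: [540.5, 5.9, 164.1]
tcp_rot: [-3.142, 0.001, -3.141]
contact_force: [-0.3, 0.6, 0.0]
grip_width: 19.9
finger_force: 30.0
F [ 0.08  0.   -1.22] se [0.09 0.29 0.19] M [ 0.029  0.02  -0.003] [0.006 0.013 0.01 ] P [540.44   5.91 164.12  -2.36   0.    -3.14] t 8.225
```

```bash
python3 -m pendant '{"dp":[[0,-0.002,0],[0,-0.004,0],[0,-0.005,0],[0,-0.005,0]],"rotation":[[0,0,0],[0,0,0],[0,0,0],[0,0,0]]}'; python3 f.py 6
python3 -m pendant '{"dp":[[0,-0.001,0],[0,-0.001,0]],"rotation":[[0,0,0],[0,0,0]]}'; python3 f.py 6
```

```text
time: 8.78
tool_pos: [540.2, 0.8, 163.7]
tcp_rot: [3.141, 0.0, 3.142]
contact_force: [0.7, -0.2, -0.6]
grip_width: 20.1
finger_force: 30.0
F [ 0.25  0.03 -0.99] se [0.13 0.08 0.12] M [0.039 0.011 0.023] [0.01  0.011 0.011] P [540.17   0.92 163.7    3.14   0.    -2.09] t 9.025
time: 9.32
tool_pos: [540.2, -0.1, 163.7]
tcp_rot: [3.141, 0.0, -3.141]
contact_force: [0.6, 0.2, -1.2]
grip_width: 19.9
finger_force: 30.0
F [-0.18  0.12 -1.18] se [0.15 0.24 0.1 ] M [ 0.057  0.003 -0.007] [0.01  0.014 0.008] P [ 5.4018e+02 -7.0000e-02  1.6372e+02  3.1400e+00  0.0000e+00 -3.1400e+00] t 9.575
```

```bash
python3 -m pendant '{"dp":[[0,-0.001,0],[0,-0.001,0]],"rotation":[[0,0,0],[0,0,0]]}'; python3 f.py 6
```

```text
time: 9.88
tool_pos: [540.2, -1.1, 163.7]
tcp_rot: [3.141, 0.0, -3.141]
contact_force: [0.5, 0.8, -1.0]
grip_width: 19.6
finger_force: 30.0
F [ 0.11  0.7  -1.02] se [0.17 0.11 0.13] M [ 0.128 -0.014  0.002] [0.013 0.009 0.009] P [540.19  -1.05 163.73   3.14   0.    -3.14] t 10.125
```

```bash
python3 -m pendant '{"dp":[[0,-0.001,0],[0,-0.001,0]],"rotation":[[0,0,0],[0,0,0]]}'; python3 f.py 6
```

```text
time: 10.42
tool_pos: [540.2, -2.1, 163.7]
tcp_rot: [3.141, 0.0, -3.141]
contact_force: [0.3, 0.4, -1.1]
grip_width: 19.8
finger_force: 30.0
F [ 0.13  0.4  -1.02] se [0.16 0.12 0.23] M [ 0.157 -0.029  0.002] [0.012 0.013 0.012] P [540.18  -2.08 163.69   3.14   0.    -3.14] t 10.675
```

```bash
python3 -m pendant '{"dp":[[0,-0.001,0],[0,-0.001,0]],"rotation":[[0,0,0],[0,0,0]]}'; python3 f.py 6;  python3 - <<'E'
import pickle;from h import *
w=cap('wrist');pickle.dump(w,open('w4.pkl','wb'))
crop(w,165,100,180,135,4.4,'pics/w4.png')
E
```

```text
time: 10.98
tool_pos: [540.3, -2.8, 163.8]
tcp_rot: [3.141, 0.0, -3.142]
contact_force: [0.7, 1.2, -0.1]
grip_width: 19.6
finger_force: 30.0
F [ 0.42  2.08 -0.07] se [0.11 0.22 0.12] M [ 0.725 -0.119 -0.007] [0.018 0.019 0.009] P [540.27  -2.87 163.78   3.14   0.    -3.14] t 11.225
```

View pics/w4.png

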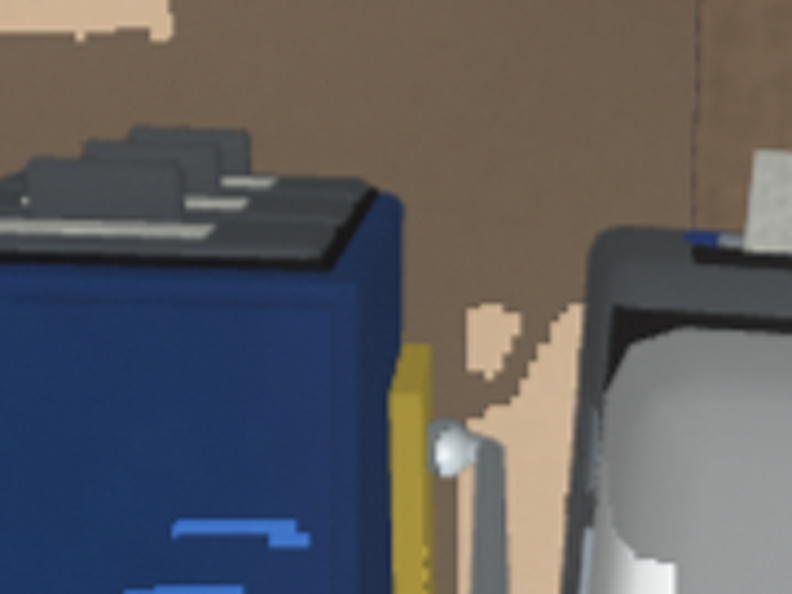

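The ball's left side is hidden about 3 mm into the template (visible from 430 to 475, where its full width would be about 60 px), so it is seated in the hole. The forces show it slightly low, so I'll trim the height, press to about 3 N and start a short pull.

```bash
python3 -m pendant '{"dp":[[0,-0.0003,-0.0005],[0,-0.0003,-0.0005]],"rotation":[[0,0,0],[0,0,0]]}'; python3 f.py 6
python3 -m pendant '{"dp":[[0.001,0,0],[0.002,0,0],[0.003,0,0],[0.004,0,0]],"rotation":[[0,0,0],[0,0,0],[0,0,0],[0,0,0]]}'; python3 f.py 6
```

```text
time: 11.58
tool_pos: [540.3, -3.3, 164.3]
tcp_rot: [3.141, 0.0, -3.141]
contact_force: [1.2, 2.7, -0.6]
grip_width: 19.8
finger_force: 30.0
F [ 0.95  2.84 -0.39] se [0.22 0.29 0.18] M [ 0.884 -0.333 -0.007] [0.012 0.01  0.007] P [540.32  -3.35 164.29   3.14   0.    -3.14] t 11.825
time: 12.38
tool_pos: [536.2, -3.4, 164.3]
tcp_rot: [-3.142, 0.0, -3.141]
contact_force: [2.2, 2.5, -0.0]
grip_width: 20.0
finger_force: 30.0
F [ 1.67  2.28 -0.23] se [0.24 0.1  0.21] M [ 0.747 -0.629  0.016] [0.018 0.014 0.018] P [536.13  -3.44 164.27  -3.14   0.    -3.14] t 12.625
```

```bash
python3 -m pendant '{"dp":[[0.002,0,0],[0.004,0,0],[0.006,0,0],[0.008,0.0001,0],[0.010,0.0002,0],[0.012,0.0003,0]],"rotation":[[0,0,0],[0,0,0],[0,0,0],[0,0,0],[0,0,0],[0,0,0]]}'; python3 f.py 4
```

```text
time: 13.42
tool_pos: [524.0, -3.1, 164.2]
tcp_rot: [-3.142, 0.0, -3.141]
contact_force: [1.2, 2.5, 0.7]
grip_width: 19.7
finger_force: 30.0
F [ 1.77  2.02 -0.14] se [0.21 0.16 0.23] M [ 0.614 -0.63   0.014] [0.007 0.042 0.02 ] P [523.91  -3.1  164.23  -1.57  -0.    -3.14] t 13.575
```

```bash
python3 -m pendant '{"dp":[[0.002,-0.0001,0],[0.004,-0.0001,0],[0.006,0,0],[0.008,0,0],[0.010,0,0],[0.012,0.0001,0],[0.014,0.0001,0],[0.016,0.0001,0]],"rotation":[[0,0,0],[0,0,0],[0,0,0],[0,0,0],[0,0,0],[0,0,0],[0,0,0],[0,0,0]]}'; python3 f.py 4
```

```text
time: 14.62
tool_pos: [508.1, -2.9, 164.2]
tcp_rot: [3.141, 0.0, -3.141]
contact_force: [2.1, 3.0, -0.3]
grip_width: 19.5
finger_force: 30.0
F [ 2.37  2.94 -0.04] se [0.23 0.1  0.22] M [ 0.941 -0.812  0.02 ] [0.018 0.058 0.015] P [507.99  -2.88 164.23   3.14  -0.    -3.14] t 14.775
```

```bash
python3 -m pendant '{"dp":[[0.002,0.0001,0],[0.004,0.0002,0],[0.006,0.0002,0],[0.008,0.0003,0],[0.010,0.0003,0],[0.012,0.0004,0]],"rotation":[[0,0,0],[0,0,0],[0,0,0],[0,0,0],[0,0,0],[0,0,0]]}'; python3 f.py 4
```

```text
time: 15.58
tool_pos: [496.0, -2.6, 164.2]
tcp_rot: [-3.142, -0.0, -3.141]
contact_force: [3.4, 1.9, -0.5]
grip_width: 19.7
finger_force: 30.0
F [2.55 2.1  0.29] se [0.37 0.23 0.27] M [ 0.706 -0.758  0.024] [0.02  0.057 0.011] P [495.88  -2.61 164.2   -1.57  -0.    -3.14] t 15.725
```

```bash
cat > t.py <<'E'
# template top face from wrist picture: brighter yellow pixels -> points on z=45, rows -> y edges
from h import *
w=cap('wrist');h=cv2.cvtColor(w['pixels'],cv2.COLOR_RGB2HSV)
m=((h[...,0]>20)&(h[...,0]<33)&(h[...,1]>140)&(h[...,2]>60)).astype(np.uint8)
m[280:]=0;m[:,:150]=0;m[:,400:]=0
n,l,s,_=cv2.connectedComponentsWithStats(m);k=1+s[1:,4].argmax();m=l==k
print('box',s[k])
v0=s[k][1]
for v in range(v0,v0+s[k][3],8):
    u=np.flatnonzero(m[v]);
    if len(u):print(v,u[0],u[-1],'z45 L',atz(w,u[0]-.5,v,45)[:2].round(1),'R',atz(w,u[-1]+.5,v,45)[:2].round(1))
print('bottom front at z0',atz(w,s[k][0],v0,0)[:2])
E
python3 -m pendant '{"dp":[[0.002,0,0],[0.004,0,0],[0.006,0.0001,0],[0.008,0.0001,0]],"rotation":[[0,0,0],[0,0,0],[0,0,0],[0,0,0]]}'; python3 f.py 4; python3 t.py
```

```text
time: 16.27
tool_pos: [488.0, -2.5, 164.2]
tcp_rot: [-3.142, 0.0, -3.141]
contact_force: [2.0, 2.2, -0.3]
grip_width: 20.2
finger_force: 30.0
F [ 2.1   1.91 -0.08] se [0.19 0.12 0.12] M [ 0.641 -0.684  0.026] [0.016 0.052 0.015] P [487.86  -2.5  164.2    1.57  -0.    -3.14] t 16.425
box [254 182  10  70 531]
182 258 262 z45 L [466.5 -16.8] R [466.5 -12.8]
190 255 262 z45 L [473.2 -19.4] R [473.2 -12.8]
198 255 262 z45 L [479.9 -19.5] R [479.9 -12.9]
206 255 261 z45 L [486.8 -19.6] R [486.8 -13.8]
214 255 263 z45 L [493.8 -19.7] R [493.8 -12.2]
222 255 263 z45 L [500.9 -19.9] R [500.9 -12.3]
230 256 263 z45 L [508.1 -19.1] R [508.1 -12.3]
238 256 263 z45 L [515.4 -19.3] R [515.3 -12.4]
246 256 260 z45 L [522.8 -19.4] R [522.7 -15.1]
bottom front at z0 [476.25696979 -22.55951273]
```

```bash
python3 -m pendant '{"dp":[[0.002,0,0],[0.004,0,0],[0.006,0,0],[0.008,0,0]],"rotation":[[0,0,0],[0,0,0],[0,0,0],[0,0,0]]}'; python3 f.py 4; python3 t.py
```

```text
time: 17.02
tool_pos: [479.8, -2.7, 164.1]
tcp_rot: [-3.141, -0.001, -3.141]
contact_force: [1.1, -0.2, 0.9]
grip_width: 19.9
finger_force: 30.0
F [0.87 0.08 0.04] se [0.35 0.1  0.28] M [ 0.163 -0.274  0.012] [0.015 0.073 0.021] P [479.63  -2.62 164.09  -3.14  -0.    -3.14] t 17.175
box [253 183  13  66 494]
183 256 260 z45 L [459.  -18.6] R [459.  -14.5]
191 253 261 z45 L [465.7 -21.1] R [465.7 -13.8]
199 260 261 z45 L [472.5 -15.5] R [472.5 -13.8]
207 254 261 z45 L [479.4 -20.6] R [479.4 -13.9]
215 255 263 z45 L [486.4 -19.9] R [486.3 -12.3]
223 255 264 z45 L [493.4 -20. ] R [493.4 -11.5]
231 256 264 z45 L [500.6 -19.2] R [500.6 -11.6]
239 257 265 z45 L [507.9 -18.5] R [507.9 -10.8]
247 258 259 z45 L [515.3 -17.8] R [515.3 -16. ]
bottom front at z0 [468.8871822  -23.62329531]
```

```bash
python3 -m pendant '{"dp":[[0,-0.0005,0],[0,-0.001,0],[0,-0.0015,0],[0,-0.002,0]],"rotation":[[0,0,0],[0,0,0],[0,0,0],[0,0,0]]}'; python3 f.py 3; python3 t.py
```

```text
time: 17.77
tool_pos: [480.1, -4.0, 164.2]
tcp_rot: [3.14, -0.0, 3.142]
contact_force: [-0.1, 4.3, 0.6]
grip_width: 19.7
finger_force: 30.0
F [0.19 4.61 1.23] se [0.14 0.12 0.28] M [1.44  0.004 0.009] [0.012 0.008 0.009] P [480.12  -4.04 164.21   3.14  -0.    -1.05] t 17.875
box [254 182  14  66 476]
182 257 262 z45 L [458.8 -19.2] R [458.8 -14.3]
190 255 262 z45 L [465.5 -20.9] R [465.5 -14.4]
198 262 263 z45 L [472.3 -15.3] R [472.3 -13.6]
206 255 262 z45 L [479.2 -21.2] R [479.2 -14.5]
214 256 264 z45 L [486.2 -20.5] R [486.2 -12.9]
222 257 265 z45 L [493.3 -19.7] R [493.2 -12.1]
230 258 266 z45 L [500.4 -19. ] R [500.4 -11.4]
238 258 267 z45 L [507.7 -19.1] R [507.7 -10.5]
246 259 260 z45 L [515.1 -18.4] R [515.1 -16.6]
bottom front at z0 [468.64592328 -24.08856246]
```

```bash
python3 -m pendant '{"dp":[[0.0015,0,0],[0.003,0,0],[0.0045,0,0]],"rotation":[[0,0,0],[0,0,0],[0,0,0]]}'; python3 f.py 3; python3 t.py
```

```text
time: 18.35
tool_pos: [476.0, -5.1, 164.5]
tcp_rot: [-3.14, 0.001, -3.141]
contact_force: [1.0, 1.0, 0.3]
grip_width: 19.7
finger_force: 30.0
F [1.42 0.51 0.62] se [0.22 0.22 0.32] M [ 0.317 -0.504  0.014] [0.024 0.027 0.011] P [475.87  -5.08 164.44  -3.14   0.    -3.14] t 18.45
box [252 182  19  64 503]
182 259 259 z45 L [454.6 -18.7] R [454.6 -17.9]
190 253 261 z45 L [461.3 -23.7] R [461.3 -16.3]
198 260 263 z45 L [468.1 -18. ] R [468.1 -14.7]
206 254 261 z45 L [475.  -23.1] R [475.  -16.5]
214 256 266 z45 L [481.9 -21.6] R [481.9 -12.4]
222 258 268 z45 L [489. -20.] R [489.  -10.7]
230 259 269 z45 L [496.2 -19.3] R [496.2  -9.9]
238 261 270 z45 L [503.5 -17.6] R [503.5  -9.1]
bottom front at z0 [464.43145499 -27.17765764]
```

```bash
python3 -m pendant '{"dp":[[0.0005,-0.0007,0],[0.002,-0.0011,0],[0.0035,-0.0015,0],[0.005,-0.0019,0]],"rotation":[[0,0,0],[0,0,0],[0,0,0],[0,0,0]]}'; python3 f.py 3; python3 t.py
```

```text
time: 19.05
tool_pos: [470.7, -6.5, 164.3]
tcp_rot: [-3.142, 0.0, -3.141]
contact_force: [2.3, 0.8, 0.5]
grip_width: 19.6
finger_force: 30.0
F [1.65 0.93 1.47] se [0.32 0.08 0.52] M [ 0.243 -0.655  0.04 ] [0.029 0.046 0.019] P [470.53  -6.46 164.25  -3.14   0.    -3.14] t 19.15
box [251 183  21  62 471]
183 257 259 z45 L [450.  -21.6] R [450.  -19.2]
191 252 261 z45 L [456.7 -25.8] R [456.7 -17.6]
199 259 261 z45 L [463.5 -20.2] R [463.5 -17.7]
207 261 261 z45 L [470.4 -18.6] R [470.4 -17.8]
215 256 266 z45 L [477.4 -22.9] R [477.4 -13.6]
223 258 268 z45 L [484.5 -21.3] R [484.5 -12. ]
231 260 270 z45 L [491.7 -19.7] R [491.7 -10.3]
239 262 270 z45 L [499.  -18.1] R [499.  -10.4]
bottom front at z0 [459.92924142 -29.37583437]
```

```bash
python3 -m pendant '{"dp":[[0.0005,-0.0007,0],[0.002,-0.001,0],[0.0035,-0.0013,0],[0.005,-0.0017,0],[0.0065,-0.002,0],[0.008,-0.0023,0]],"rotation":[[0,0,0],[0,0,0],[0,0,0],[0,0,0],[0,0,0],[0,0,0]]}'; python3 f.py 3; python3 t.py
```

```text
time: 20.0
tool_pos: [462.5, -8.8, 164.2]
tcp_rot: [-3.141, -0.0, -3.141]
contact_force: [2.4, 1.0, 0.4]
grip_width: 19.6
finger_force: 30.0
F [2.19 0.85 1.03] se [0.12 0.18 0.27] M [ 0.329 -0.719  0.017] [0.013 0.051 0.002] P [462.41  -8.83 164.19  -3.14  -0.    -3.14] t 20.1
box [251 183  21  62 419]
183 257 258 z45 L [441.8 -24. ] R [441.8 -22.4]
191 252 260 z45 L [448.5 -28.2] R [448.5 -20.8]
199 259 262 z45 L [455.3 -22.6] R [455.3 -19.3]
207 261 261 z45 L [462.2 -21. ] R [462.2 -20.2]
215 263 267 z45 L [469.2 -19.4] R [469.2 -15.2]
223 258 269 z45 L [476.3 -23.7] R [476.3 -13.6]
231 260 270 z45 L [483.5 -22.1] R [483.5 -12.7]
239 263 270 z45 L [490.8 -19.6] R [490.8 -12.8]
bottom front at z0 [451.74554783 -31.78091716]
```

```bash
python3 -m pendant '{"dp":[[0.0005,-0.0005,0],[0.002,-0.0009,0],[0.0035,-0.0013,0],[0.005,-0.0017,0],[0.0065,-0.002,0],[0.008,-0.0023,0]],"rotation":[[0,0,0],[0,0,0],[0,0,0],[0,0,0],[0,0,0],[0,0,0]]}'; python3 f.py 3; python3 t.py
```

```text
time: 20.95
tool_pos: [454.1, -11.0, 164.0]
tcp_rot: [3.141, -0.001, -3.141]
contact_force: [2.1, 0.7, -0.2]
grip_width: 19.8
finger_force: 30.0
F [ 0.99  1.4  -0.27] se [0.44 0.27 0.04] M [ 0.272 -0.332 -0.004] [0.023 0.06  0.014] P [453.99 -10.97 163.92   3.14  -0.    -3.14] t 21.05
box [250 184  22  61 379]
184 257 257 z45 L [434.1 -26.1] R [434.1 -25.3]
192 251 259 z45 L [440.8 -31.1] R [440.8 -23.7]
200 257 260 z45 L [447.6 -26.3] R [447.6 -23. ]
208 260 261 z45 L [454.4 -23.9] R [454.4 -22.2]
216 262 267 z45 L [461.4 -22.3] R [461.4 -17.3]
224 264 269 z45 L [468.5 -20.7] R [468.5 -15.6]
232 260 271 z45 L [475.7 -24.2] R [475.7 -14. ]
240 262 270 z45 L [483.  -22.6] R [483.  -14.8]
bottom front at z0 [444.06621047 -34.78715024]
```

```bash
python3 -m pendant '{"dp":[[0.0005,-0.0006,0],[0.002,-0.001,0],[0.0035,-0.0014,0],[0.005,-0.0018,0],[0.0065,-0.0021,0],[0.008,-0.0024,0]],"rotation":[[0,0,0],[0,0,0],[0,0,0],[0,0,0],[0,0,0],[0,0,0]]}'; python3 f.py 3; python3 t.py
```

```text
time: 21.9
tool_pos: [446.5, -13.6, 164.2]
tcp_rot: [-3.141, -0.0, -3.141]
contact_force: [1.4, -0.1, -1.4]
grip_width: 19.8
finger_force: 30.0
F [ 0.56  0.78 -0.81] se [0.36 0.36 0.26] M [ 0.228 -0.177 -0.022] [0.027 0.053 0.008] P [446.43 -13.53 164.21  -3.14  -0.    -3.14] t 22.0
box [249 185  23  60 337]
185 256 256 z45 L [427.6 -29.5] R [427.6 -28.7]
193 250 259 z45 L [434.3 -34.5] R [434.3 -26.3]
201 257 259 z45 L [441.1 -28.9] R [441.1 -26.4]
209 259 260 z45 L [448.  -27.3] R [448.  -25.7]
217 262 267 z45 L [455.  -24.9] R [455.  -19.9]
225 264 269 z45 L [462.1 -23.3] R [462.1 -18.2]
233 267 271 z45 L [469.4 -20.8] R [469.4 -16.5]
241 262 270 z45 L [476.7 -25.2] R [476.7 -17.4]
bottom front at z0 [437.76107146 -38.36724098]
```

```bash
python3 -m pendant '{"dp":[[0,-0.0006,0],[0,-0.0012,0],[0.0015,-0.0018,0],[0.003,-0.0021,0],[0.0045,-0.0025,0],[0.006,-0.0029,0]],"rotation":[[0,0,0],[0,0,0],[0,0,0],[0,0,0],[0,0,0],[0,0,0]]}'; python3 f.py 3; python3 t.py
```

```text
time: 22.85
tool_pos: [440.5, -16.7, 164.2]
tcp_rot: [-3.141, -0.0, -3.141]
contact_force: [1.2, 1.2, -1.2]
grip_width: 19.6
finger_force: 30.0
F [ 0.66  0.63 -1.  ] se [0.36 0.24 0.15] M [ 0.268 -0.267  0.007] [0.02  0.053 0.013] P [440.36 -16.66 164.22  -3.14  -0.    -3.14] t 22.95
box [248 186  24  56 307]
186 255 256 z45 L [422.2 -33.5] R [422.2 -31.9]
194 250 259 z45 L [429.  -37.7] R [429.  -29.5]
202 256 259 z45 L [435.8 -32.9] R [435.8 -29.6]
210 259 261 z45 L [442.7 -30.5] R [442.7 -28. ]
218 262 268 z45 L [449.8 -28.1] R [449.7 -22.2]
226 265 271 z45 L [456.9 -25.6] R [456.9 -19.7]
234 268 271 z45 L [464.1 -23.1] R [464.1 -19.7]
bottom front at z0 [432.5635154  -42.54024929]
```

```bash
python3 -m pendant '{"dp":[[0,-0.0006,0],[0.0015,-0.0012,0],[0.003,-0.0017,0],[0.0045,-0.0022,0],[0.006,-0.0027,0]],"rotation":[[0,0,0],[0,0,0],[0,0,0],[0,0,0],[0,0,0]]}'; python3 f.py 3; python3 t.py
```

```text
time: 23.68
tool_pos: [434.6, -18.8, 164.2]
tcp_rot: [3.141, 0.0, -3.142]
contact_force: [1.0, 2.1, -0.6]
grip_width: 20.1
finger_force: 30.0
F [ 0.71  2.17 -0.63] se [0.19 0.05 0.28] M [ 0.773 -0.168  0.032] [0.035 0.083 0.008] P [434.37 -18.8  164.17   3.14  -0.    -3.14] t 23.775
box [248 189  24  53 329]
189 255 256 z45 L [418.6 -35.6] R [418.6 -34. ]
197 250 259 z45 L [425.4 -39.9] R [425.3 -31.6]
205 256 258 z45 L [432.2 -35. ] R [432.2 -32.6]
213 259 265 z45 L [439.2 -32.6] R [439.2 -26.8]
221 262 268 z45 L [446.2 -30.2] R [446.2 -24.3]
229 265 271 z45 L [453.4 -27.8] R [453.4 -21.8]
237 268 271 z45 L [460.7 -25.3] R [460.7 -21.8]
bottom front at z0 [429.29390443 -44.63823658]
```

```bash
python3 -m pendant '{"dp":[[0.0003,0.002,0],[0.001,0.005,0],[0.002,0.009,0],[0.003,0.015,0],[0.004,0.022,0],[0.004,0.03,0]],"rotation":[[0,0,0],[0,0,0],[0,0,0],[0,0,0],[0,0,0],[0,0,0]]}';python3 -m pendant '{"dp":[[0,0,-0.04],[0,0,-0.09],[0,0,-0.14],[0,0.01,-0.149],[0,0.03,-0.149],[0,0.03,-0.149]],"rotation":[[0,0,0],[0,0,0],[0,0,0],[0,0,0],[0,0,0],[0,0,0]]}'; python3 - <<'E'
import pickle;from h import *
w=cap('wrist');pickle.dump(w,open('w5.pkl','wb'))
cv2.imwrite('pics/w5.png',cv2.resize(w['pixels'][:,:,::-1],(800,600),interpolation=2))
o=get_obs();print(o['tool_pos'],o['tcp_rot'],togo([411.5,296.3,313],[np.pi,0,np.radians(171.1)]))
E
```

```text
time: 24.62
tool_pos: [430.6, 11.6, 164.2]
tcp_rot: [3.142, 0.0, -3.141]
contact_force: [-0.2, -0.1, -1.1]
grip_width: 19.8
finger_force: 30.0
time: 25.38
tool_pos: [430.1, 42.2, 312.3]
tcp_rot: [3.141, -0.002, -3.139]
contact_force: [0.2, -0.8, -1.4]
grip_width: 20.0
finger_force: 30.0
[430.19561332  41.60490417 312.31998462] [-3.14157306e+00 -1.68127534e-03 -3.13974775e+00] (array([ 0.0182,  0.2547, -0.0007]), array([-0.0002, -0.0017,  0.1572]))
```

View pics/w5.png

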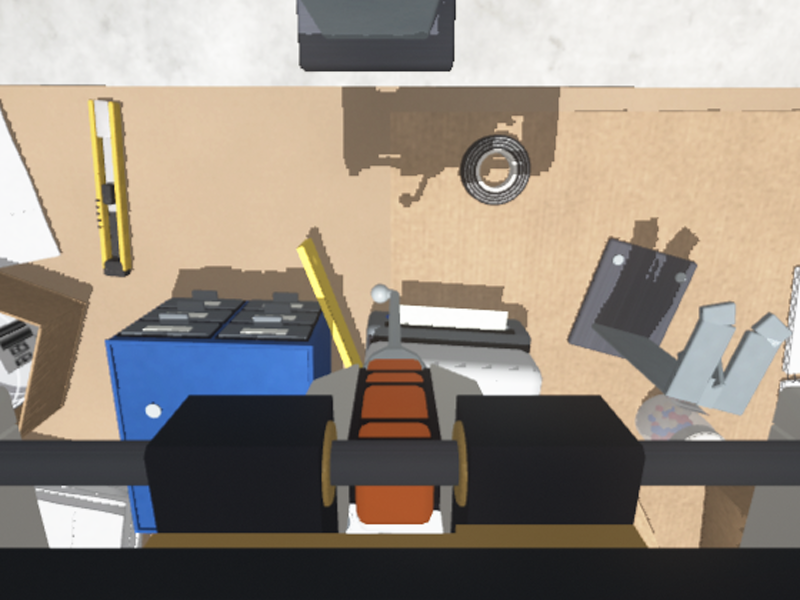

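The template stands on edge, skewed out of the gap mouth, with its front end at about (304,244). The loose objects look undisturbed. The ball is at (380,293). I'll measure these and return to the rack's front.

```bash
python3 - <<'E'
import pickle;from h import *
w=pickle.load(open('w5.pkl','rb'));k=.7
g=lambda x,y,z:atz(w,x*k-.2,y*k-.2,z).round(1)
print('tmpl top front',g(298,248,45),g(311,243,45),'bot',g(305,236,0),g(317,229,0),'far',g(343,365,45),g(356,365,45))
T=w['P']@np.linalg.inv(w['T_tool_cam']);print('ball',g(380,293.5,T[2,3]-142.3),T[:3,3])
print('cab corner',g(320,335,112))
E
python3 -m pendant '{"dp":[[0.004,0.05,-0.001],[0.008,0.1,-0.001],[0.012,0.15,-0.001],[0.016,0.2,-0.001],[0.0182,0.2547,-0.001],[0.0182,0.2547,-0.001],[0.0182,0.2547,-0.001],[0.0182,0.2547,-0.001]],"rotation":[[0,0,0.05],[0,0,0.1],[0,0,0.157],[0,0,0.157],[0,0,0.157],[0,0,0.157],[0,0,0.157],[0,0,0.157]]}'; python3 f.py 4
```

```text
tmpl top front [430.  -40.6  45. ] [425.6 -29.2  45. ] bot [427.  -42.1   0. ] [420.3 -30.4   0. ] far [540.3  -4.7  45. ] [540.3   7.5  45. ]
ball [434.9  33.9 170. ] [430.12101404  42.24703454 312.32261716]
cab corner [485.  -14.3 112. ]
time: 26.42
tool_pos: [412.7, 294.5, 314.1]
tcp_rot: [-3.141, -0.0, 2.983]
contact_force: [-0.5, 0.3, -1.6]
grip_width: 20.0
finger_force: 30.0
F [-0.38  0.32 -1.56] se [0.1  0.1  0.18] M [0.014 0.025 0.003] [0.004 0.004 0.017] P [412.73 294.61 314.26   0.     0.     2.98] t 26.575
```

```bash
python3 -m pendant '{"dp":[[0.0012,0.001,0.04],[0.0012,0.001,0.085],[0.0012,0.001,0.12],[0.0012,0.001,0.135],[0.0012,0.001,0.135],[0.0012,0.001,0.135]],"rotation":[[0,0,0],[0,0,0],[0,0,0],[0,0,0],[0,0,0],[0,0,0]]}'; python3 f.py 4
python3 - <<'E'
from h import *
print(togo([479.2,277.1,179],[np.pi,0,2.987]))
E
```

```text
time: 27.38
tool_pos: [412.0, 297.0, 180.2]
tcp_rot: [3.141, 0.001, 2.984]
contact_force: [0.2, 0.2, -1.1]
grip_width: 19.5
finger_force: 30.0
F [-0.35 -0.26 -1.1 ] se [0.16 0.17 0.12] M [0.026 0.009 0.022] [0.014 0.016 0.014] P [411.98 297.03 180.27   3.14   0.     2.98] t 27.525
(array([-0.0697, -0.0092,  0.0011]), array([ 0.0011,  0.0014, -0.0022]))
```

```bash
python3 -m pendant '{"dp":[[0,-0.0012,0],[-0.015,-0.003,0],[-0.03,-0.0047,0],[-0.042,-0.006,0],[-0.054,-0.0074,0],[-0.064,-0.0085,0],[-0.07,-0.0092,0],[-0.07,-0.0092,0]],"rotation":[[0,0,0],[0,0,0],[0,0,0],[0,0,0],[0,0,0],[0,0,0],[0,0,0],[0,0,0]]}'; python3 f.py 4
```

```text
time: 28.58
tool_pos: [479.3, 276.7, 179.1]
tcp_rot: [3.142, -0.0, 2.984]
contact_force: [-1.2, -0.4, 0.2]
grip_width: 19.7
finger_force: 30.0
F [-0.38  0.01 -0.8 ] se [0.36 0.27 0.28] M [0.025 0.013 0.027] [0.011 0.022 0.009] P [478.95 276.89 179.17   3.14  -0.     2.98] t 28.725
```

No contact, so the shank is in the slot. I'll lower it onto the fork.

```bash
python3 -m pendant '{"dp":[[0,0,0.003],[0,0,0.006],[0,0,0.0075],[0,0,0.0083],[0,0,0.0083]],"rotation":[[0,0,0],[0,0,0],[0,0,0],[0,0,0],[0,0,0]]}'; python3 f.py 4
```

```text
time: 29.4
tool_pos: [479.1, 276.9, 171.0]
tcp_rot: [3.141, 0.0, 2.985]
contact_force: [-0.6, -0.5, -0.6]
grip_width: 19.9
finger_force: 30.0
F [-0.14  0.02 -0.84] se [0.26 0.25 0.19] M [0.005 0.024 0.012] [0.023 0.008 0.019] P [479.14 276.88 170.97   3.14   0.     2.98] t 29.55
```

```bash
python3 -m pendant '{"dp":[[0,0,0.0005],[0,0,0.001],[0,0,0.001]],"rotation":[[0,0,0],[0,0,0],[0,0,0]]}'; python3 f.py 4
```

```text
time: 29.98
tool_pos: [479.2, 276.9, 170.8]
tcp_rot: [3.141, 0.001, 2.985]
contact_force: [-2.4, -0.8, 4.5]
grip_width: 19.9
finger_force: 30.0
F [-2.11 -0.74  5.1 ] se [0.1  0.22 0.3 ] M [-0.182  0.395  0.014] [0.009 0.004 0.006] P [479.19 276.88 170.77   3.14   0.     2.98] t 30.125
```

```bash
python3 -m pendant '{"dp":[[0,0,0],[0,0,0],[0,0,0],[0,0,0],[0,0,0],[0,0,0]],"rotation":[[0,0,0],[0,0,0],[0,0,0],[0,0,0],[0,0,0],[0,0,0]]}' 0.09
python3 -m pendant '{"dp":[[0,0,-0.015],[0,0,-0.05],[0,0,-0.1],[0,0,-0.15],[0,0,-0.16],[0,0,-0.16],[0,0,-0.16]],"rotation":[[0,0,0],[0,0,0],[0,0,0],[0,0,0],[0,0,0],[0,0,0],[0,0,0]]}'
python3 - <<'E'
import pickle;from h import *
w=cap('wrist');c=w['pixels']
h=cv2.cvtColor(c,cv2.COLOR_RGB2HSV)
m=((h[...,0]<14)&(h[...,1]>170)&(h[...,2]>200)).astype(np.uint8);m[270:]=0
n,l,s,ct=cv2.connectedComponentsWithStats(m);k=1+s[1:,4].argmax();print(s[k],ct[k],atz(w,*ct[k],225), w['P'][:3,3])
x=pickle.load(open('w1.pkl','rb'));h=cv2.cvtColor(x['pixels'],cv2.COLOR_RGB2HSV)
m=((h[...,0]<14)&(h[...,1]>170)&(h[...,2]>200)).astype(np.uint8);m[270:]=0
n,l,s,ct=cv2.connectedComponentsWithStats(m);k=1+s[1:,4].argmax();print('before',s[k],ct[k],atz(x,*ct[k],225))
s2=cap('side')['pixels'];s0=np.load('side0.npy')
d=np.abs(s2.astype(int)-s0).sum(2)[110:225,180:255];print('side diff at rack',(d>90).sum(),d.size)
I=np.hstack([cv2.resize(c[120:240,230:330,::-1],(400,480),interpolation=2),cv2.resize(s2[100:220,170:260,::-1],(360,480),interpolation=2)]);cv2.imwrite('pics/end.png',I)
E
```

```text
time: 30.92
tool_pos: [479.1, 276.9, 169.9]
tcp_rot: [3.142, 0.0, 2.985]
contact_force: [-0.9, 0.1, -0.7]
grip_width: 75.1
finger_force: 0.0
time: 31.8
tool_pos: [478.5, 276.6, 328.5]
tcp_rot: [-3.14, -0.002, 2.985]
contact_force: [0.8, -0.4, 0.3]
grip_width: 89.7
finger_force: 0.0
[265 206  23  21 185] [276.03243243 217.03243243] [481.76678423 276.69415062 225.        ] [398.00397473 290.21932773 487.52219324]
before [271 199  25  22 169] [283.49112426 210.17159763] [480.30567239 276.56756695 225.        ]
side diff at rack 104 8625
```

```bash
python3 - <<'E'
from h import *
c=cap('top');h=cv2.cvtColor(c['pixels'],cv2.COLOR_RGB2HSV)
m=((h[...,0]>20)&(h[...,0]<33)&(h[...,1]>140)&(h[...,2]>60)).astype(np.uint8);m[:150]=0;m[300:]=0;m[:,:260]=0;m[:,350:]=0
n,l,s,ct=cv2.connectedComponentsWithStats(m);k=1+s[1:,4].argmax();v,u=np.nonzero(l==k);b=v.argmax()
print(s[k],'front',atz(c,u[b],v[b]+.5,45),'back',atz(c,u[v.argmin()],v.min()-.5,45))
c0=c.copy();c0['pixels']=np.load('top0.npy');h=cv2.cvtColor(c0['pixels'],cv2.COLOR_RGB2HSV)
m=((h[...,0]>20)&(h[...,0]<33)&(h[...,1]>140)&(h[...,2]>60)).astype(np.uint8);m[:150]=0;m[300:]=0;m[:,:260]=0;m[:,350:]=0
n,l,s,ct=cv2.connectedComponentsWithStats(m);k=1+s[1:,4].argmax();v,u=np.nonzero(l==k);b=v.argmax();print('start front',atz(c,u[b],v[b]+.5,45))
E
```

```text
[298 214  21  53 202] front [426.24426341 -31.66704522  45.        ] back [569.76966866  12.31744522  45.        ]
start front [517.51067857 -11.56878704  45.        ]
```

```bash
python3 -c "from plant import workorder;print(workorder.close_job())"
```

```text
the job is handed in; nothing more can be done
None
```

The template was drawn out until about 6 cm stick out (±0.4 cm by camera), standing on its edge but turned askew in the mouth; the rod hangs back in its rack, press readings peaked at about 5 N, and the job was handed in at about 32 s with no verdict shown.

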